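# Shut the jar rack's keeper, bottom the jar band and back it off a quarter turn

## Task

The tall jar in the wire rack is ready for the water bath: first swing the rack's keeper bar shut until it snaps behind its ball catch, so that the jars cannot ride out. Then screw the tall jar's band down clockwise until it bottoms out, and back it off a quarter turn so that steam can escape. Finish still gripping the band there: the job ends while you hold it, with the jar standing in its place, the keeper shut, and the other things on the worktop left where they were.

Things in the scene. Friction and masses are not known exactly. Their poses are not given: they have to be found in the camera images.
- rack: Low steel wire rack, fixed to the worktop. Origin: centre of its underside; its open front faces its own -x (towards the robot). Two square bays side by side along its y, centred at y = +35 and -35 mm, floor 12 mm above the worktop, wire dividers and back wires up to 61 mm high; the jars have about 1 mm of play to each side and 1.5 mm to front and back. A hinge post stands at the front at y = +88 mm and a 72 mm high steel catch post at the front at y = -107 to -121 mm.
- keeper_bar (a joint): Angle of the keeper bar about the upright hinge, rad: 0 = shut (stop, straight across the front of both bays, along the rack's -y), growing as it swings out towards the robot, up to 1.5; starts 0.55 to 1.0 open. It turns lightly and stays where it is left. In the last 0.08 rad it has to be pushed past a sprung steel ball in the catch post (about 5 N at the thumb grip; the crest is at about 0.035 rad); beyond that it snaps to 0 and the ball keeps it there.
- keeper_hinge (a point): Point on the upright hinge axis of the keeper bar, at the front of the rack, 42 mm above the worktop; the axis is vertical.
- keeper_grip (a point): Middle of the keeper bar's thumb grip: an upright black cylinder 16 mm in diameter at the free end of the bar, 183 mm from the hinge axis. It spans 86 to 122 mm above the worktop, this point at 104 mm; its x and y axes are those of the bar, which points along its own -y from the hinge. The bar itself is an 8 mm steel rod 42 mm above the worktop, bent up at the end into the grip. Push the grip sideways from the front, or pinch it from above.
- tall_jar: Tall square preserving jar of glass with plums in it, loose in one of the two bays, 62 x 62 mm wide and straight up to 78 mm, then a shoulder and a round neck 45 mm in diameter; with its band 118 mm high, about 0.45 kg. Origin: centre of its underside.
- band: Brass-coloured ribbed screw band (cap) of the tall jar, 53 mm in diameter and 18 mm high, closed on top, already started on the jar's thread. Origin: its centre, on the jar's axis, 9 mm below its top; 121 mm above the worktop when bottomed out. Below the band, neck and sloping shoulder stay within 30 mm of the axis down to 90 mm above the worktop. Nothing else nearby in the rack is higher than 94 mm, save the keeper's thumb grip.
- band_turn (a joint): Turn of the band on the tall jar's thread, rad: 0 = bottomed out (hard stop), growing anticlockwise seen from above as it unscrews; clockwise tightens. The band rises 4 mm per whole turn (0.64 mm per rad). Starts 2.0 to 3.6, top end of its travel 4.4. Thread friction 0.08 N m; it stays where it is left.
- squat_jar: Low square jar, 62 x 62 mm, 82 mm high with its lid, standing in the other bay, lid already set. Not to be handled. Origin: centre of its underside.
- funnel: Steel jam funnel, 110 mm wide, 60 mm high, standing on its spout. Bystander.
- spare_band: Spare screw ring, 53 mm wide, 18 mm high, lying on the worktop. Bystander.
- empty_jar: Empty round glass jar, 76 mm wide, 100 mm high. Bystander.
- mug: Mug, 80 mm wide, 88 mm high, handle on its +y side. Bystander.
- wood_spoon: Wooden spoon, 240 mm long, lying on the worktop. Bystander.
- soap_pump: Amber pump bottle, 64 mm wide, 181 mm high. Bystander.
- bowl: Bowl, 120 mm wide, 50 mm high. Bystander.
There are look-alikes about, which are no part of the job. What is shaped like the tall_jar but blue is not meant. What is shaped like the rack but blue is not meant.

How it is judged:
On the way, in this order (a step that is already met when the one before it is completed fails the run):
1. the keeper bar is shut behind its ball catch (within 0.025 rad), the band not yet screwed home (value of joint keeper_bar below 0.025 rad and value of joint band_turn above 1 rad), for 0.2 s.
2. the band is bottomed out (within 0.06 rad of the stop), the keeper still shut (value of joint band_turn below 0.06 rad and value of joint keeper_bar below 0.025 rad), for 0.1 s.
3. the band is backed off a quarter turn, in the grip (value of joint band_turn between 1.22 and 1.92 rad and contact force between the fingers and band above 2 N), for 0.2 s.
At the end, for the whole second after the job is handed in: Band at rest a quarter turn (90 +-20 degrees) above its bottomed-out position, gripped by the fingers (over 2 N); keeper bar shut behind its catch (within 0.025 rad); both jars in their bays, moved under 8 mm, the tall one raised under 4 mm and tilted under 4 degrees (all of step 3 and velocity of joint band_turn between -0.1 and 0.1 rad/s and value of joint keeper_bar below 0.025 rad and z of tall_jar in the frame of rack below 0.016 m and angle between tall_jar's own z axis and vertical below 0.07 rad and distance of each of tall_jar, squat_jar from where it was at the start of the episode below 0.008 m and linear speed of tall_jar below 0.02 m/s); the arm keeps its last pose, push and grip.
It fails at once if a jar is lifted out of its bay (distance of any of tall_jar, squat_jar from where it was at the start of the episode above 0.025 m).
It fails at once if another thing on the worktop is pushed away (more than 30 mm) (distance of any of funnel, spare_band, empty_jar, mug, wood_spoon, soap_pump, bowl from where it was at the start of the episode above 0.03 m).
It also fails if it takes over 64 s, if anything falls off the work surface, if the arm or the gripper's body presses on something with over 40 N, if the wrist force passes 120 N, or if a joint passes its speed limit or range.

## Robot

A 6-joint arm with a two-finger parallel gripper is mounted at the origin on the work surface. World frame = base frame: x ahead of the robot, y to its left, z up, the work surface at z = 0. Lengths are in m, angles in rad, forces in N, time in s.
With the tool pointing down it reaches from about 0.425 to 0.95 m from the base axis. Payload 3.5 kg.
Tool frame: the origin (TCP) lies between the finger pads; the fingertips stand 17 mm ahead of it and the grasp point (between the pads) lies 2 mm behind it (ctrl.tip_reach is the distance from the TCP to the fingertips, in m); z points along the fingers, y is the direction in which the jaws open and shut (so a half turn about z gives the same grasp; the last joint's range is limited). The gripper opens to 85 mm and grips with 20 to 120 N. Pads are 22 mm wide; open, the fingers measure 114 mm over their backs; the gripper's body (76 mm by 85 mm) begins 54 mm behind the grasp point. The pads swing forward as they close: fully open they stand 13 mm farther back than shut.
Start: joints at [-1.435, 0.286, 1.577, -0, 1.279, -0.15], TCP at [0.19, -0.648, 0.248] pointing down, gripper open.
Joint ranges: [-2.77, 2.77], [-0.9, 2.22], [0.21, 2.48], [-1.53, 4.67], [0.24, 2.81], [-2.84, 2.84]. Speed limits (rad/s): [2.79, 2.79, 3.14, 3.14, 3.14, 3.14].

## Interface

Orientations are given as a unit quaternion [x, y, z, w].
In Python, from plant import monitor, imaging, workorder, ctrl gives the robot as it stands.
- The arm moves only by the tool send_rows, never from a script. Its argument "rows" is a list of rows, each a list of 4 numbers: the shift along the world's x, y, z normalised to -1 to 1, where 1 is 0.3 m, then the turn about the world's z normalised to -1 to 1, where 1 is 360 degrees. A call has 1 to 20 rows; each row is the pose to reach, as a shift and turn from the pose commanded when the call began, turning the shorter way round; what a row does not reach only later rows make up. A row lasts 1/8 s, in which the tool goes at most 62.5 mm and 10.7 degrees, less where a joint would pass 70% of its speed; a pose out of reach is approached as far as the arm can. A call with a number of a shift or a turn outside -1 to 1 is refused whole. A call with a gripper value outside its range is refused whole. "jaw" is the closure, from 0 (fully open) to 1 (shut), set as the call begins (left out, the last holds). The fingers move at their own pace and stop on an object; "newtons" is the grip in N (left out, the last holds). Time passes only in rows, so rows that repeat a pose let the fingers close. It gives the time, the measured TCP pose, the force and the opening at its end, in the units of the state.
- monitor.get_state(): the state, without advancing time (a new reading comes with each control period).
- imaging.read_camera(name): name is "scene" or "top"; returns the picture (384x512x3 uint8, red, green, blue); there is no depth.
- imaging.calibration(name): a dict with "intrinsics" (3x3 intrinsics, pixels), "dist_coeffs" ([k1, k2, p1, p2, k3] as OpenCV has them; the pictures are not rectified), "cam_to_world" (4x4, takes a point from camera to world coordinates). Camera axes: x right, y up, looking along -z (the intrinsics and any distortion apply to the point x, -y, -z); pixel columns grow to the right and rows downward; lengths in m; the calibration is good to about 2 mm. A picture is of the moment at which its call begins. calibration takes no time and is no camera call.
- workorder.sign_off(): hands the job in, once; it reports no verdict.
The state is a dict: "time": time; "qpos": joint angles; "dq": joint speeds; "joint_efforts": joint torques, N m; "eef_pos": TCP position; "tcp_rot": TCP orientation; "contact_force": force on the tool from outside, world axes, zero at the start; "wrist_torque": the same for the moment, N m; "opening": opening from 0.0 (shut) to 1.0 (fully open).
Only numpy, scipy, OpenCV 4.12 (cv2) and the standard library are available. Lean on these libraries where they do the work, as an engineer would, in place of code of your own. Each camera call takes 0.05 s, during which the arm holds its last target.

## Working session

There is one attempt and no reset: what is moved stays moved. The work goes in short steps, Python scripts to look and compute and a tool call to move; the robot and the scene stay as the last step left them, time stands still between calls to the robot, and variables do not carry over. Pictures are saved under pics/ and viewed, and the job is handed in when it is done.

Besides the shell and the picture viewer there is one more tool, called by a JSON object that holds its "name" and its "arguments". send_rows: Moves the arm, as the interface text tells. Scaled input: -1 to 1 covers 0.3 m each way for a shift and 360 degrees each way for a turn. Its arguments: {"type":"object","properties":{"rows":{"type":"array"},"jaw":{"type":"number"},"newtons":{"type":"number"}},"required":["rows"]}

```bash
mkdir -p pics; ls
python3 - <<'E'
from plant import monitor, imaging, workorder, ctrl
import cv2, numpy as np
for n in ("scene","top"):
    im=imaging.read_camera(n); cv2.imwrite(f"pics/{n}0.png",im[:,:,::-1])
    c=imaging.calibration(n); print(n,np.round(c["intrinsics"],2).tolist(),c["dist_coeffs"]); print(np.round(c["cam_to_world"],3))
s=monitor.get_state(); print(s, ctrl.tip_reach)
E
```

```text
pics
scene [[459.97, 0.0, 259.02], [0.0, 459.97, 188.73], [0.0, 0.0, 1.0]] [-0.13923276  0.          0.          0.          0.        ]
[[ 0.865 -0.302  0.4    0.991]
 [ 0.501  0.536 -0.68  -0.848]
 [-0.009  0.789  0.615  0.804]
 [ 0.     0.     0.     1.   ]]
top [[387.62, 0.0, 263.96], [0.0, 387.62, 187.04], [0.0, 0.0, 1.0]] [-0.13381954  0.          0.          0.          0.        ]
[[ 7.000e-03  9.940e-01 -1.100e-01  3.940e-01]
 [-1.000e+00  7.000e-03  0.000e+00 -3.200e-02]
 [ 1.000e-03  1.100e-01  9.940e-01  1.177e+00]
 [ 0.000e+00  0.000e+00  0.000e+00  1.000e+00]]
{'time': 0.1, 'qpos': array([-1.43498696e+00,  2.87089017e-01,  1.57806766e+00,  4.08489482e-05,
        1.27857879e+00, -1.49986156e-01]), 'dq': array([-0.00070927, -0.00237733, -0.0030567 ,  0.00105147, -0.00104378,
       -0.00010175]), 'joint_efforts': array([ 1.07225584e-03, -4.07294333e+01, -2.93698043e+01, -1.01840239e-04,
        3.40276194e-03,  5.49804341e-06]), 'eef_pos': array([ 0.19026514, -0.64703922,  0.24705743]), 'tcp_rot': array([ 9.89807749e-01,  1.42406008e-01,  2.71462876e-05, -1.07123781e-03]), 'contact_force': array([ 0.17418168, -0.52310203,  0.04877104]), 'wrist_torque': array([-0.02845159, -0.0195443 ,  0.01150614]), 'opening': 0.9975455914271901} 0.017
```

View pics/scene0.png

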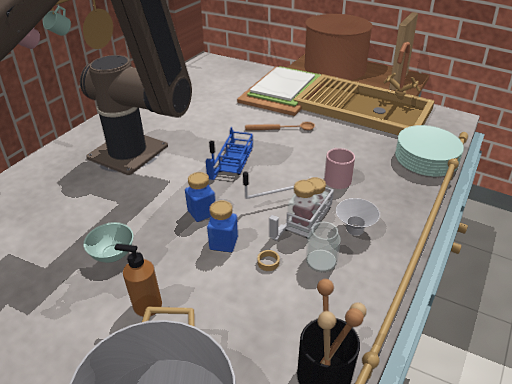

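View pics/top0.png

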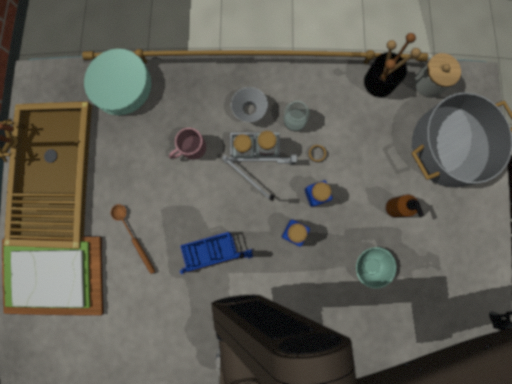

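The grey rack is at about (255,148) in the top view and (310,205) in the scene view. The blue rack and the two blue jars are decoys. I'll enlarge both views to check.

```bash
cat > h.py <<'E'
import cv2, numpy as np
from plant import monitor, imaging
def ray(n,uv):
    c=imaging.calibration(n); K=np.array(c["intrinsics"]);d=np.array(c["dist_coeffs"]);T=np.array(c["cam_to_world"])
    p=cv2.undistortPoints(np.array([[uv]],float),K,d)[0,0]
    v=T[:3,:3]@np.array([p[0],-p[1],-1.0]); return T[:3,3],v/np.linalg.norm(v)
def onz(n,uv,z):
    o,v=ray(n,uv); return o+v*(z-o[2])/v[2]
def tri(a,b):
    o1,v1=ray("scene",a);o2,v2=ray("top",b)
    A=np.c_[v1,-v2]; t=np.linalg.lstsq(A,o2-o1,rcond=None)[0]
    p,q=o1+t[0]*v1,o2+t[1]*v2
    return (p+q)/2,np.linalg.norm(p-q)
def proj(n,P):
    c=imaging.calibration(n); K=np.array(c["intrinsics"]);d=np.array(c["dist_coeffs"]);T=np.array(c["cam_to_world"])
    q=(np.array(P,float).reshape(-1,3)-T[:3,3])@T[:3,:3]; q=q*[1,-1,-1]
    return cv2.projectPoints(q,np.zeros(3),np.zeros(3),K,d)[0][:,0]
E
python3 - <<'E'
import cv2
s=cv2.imread("pics/scene0.png");t=cv2.imread("pics/top0.png")
cv2.imwrite("pics/sc_crop.png",cv2.resize(s[150:280,180:390],None,fx=3.8,fy=3.8,interpolation=cv2.INTER_CUBIC))
cv2.imwrite("pics/top_crop.png",cv2.resize(t[80:220,170:340],None,fx=4.2,fy=4.2,interpolation=cv2.INTER_CUBIC))
E
```

```text
(no output)
```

View pics/sc_crop.png

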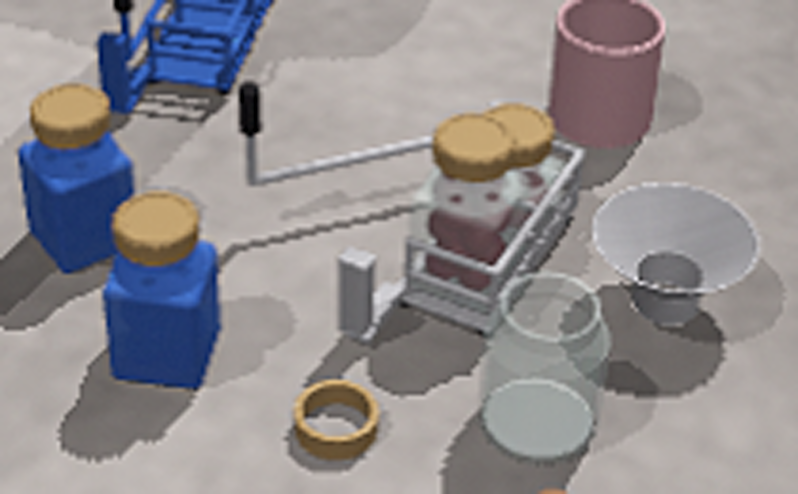

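View pics/top_crop.png

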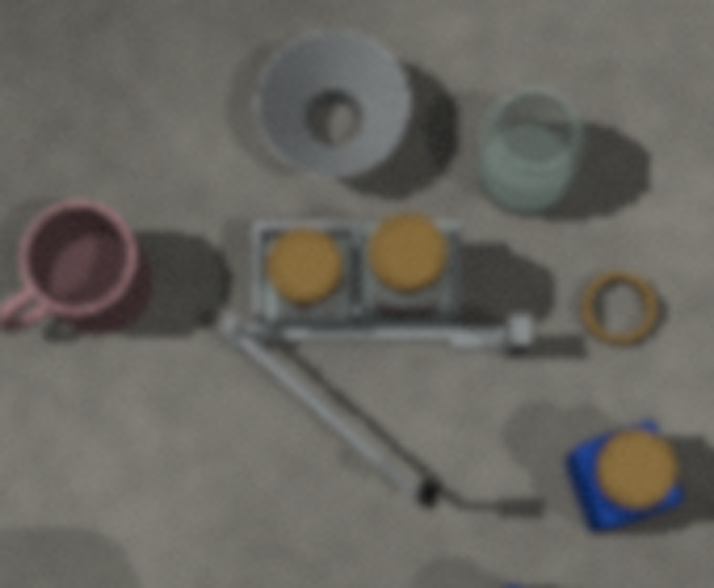

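Candidates for the tall jar, in top-view pixels: (267,140) and (243,143) in the grey rack, and (320,193) and (297,233) on the worktop. The last two are blue decoys. In the grey rack, (267,140) appears taller, with its cap standing higher in the scene view at (304,188) and plums showing, so that is the tall jar. The one at (243,143) is the squat jar. Next I measure.

Run:
```python
from h import *
s=cv2.imread("pics/scene0.png");t=cv2.imread("pics/top0.png")
def comp(im,mask,roi):
    x0,y0,x1,y1=roi; m=np.zeros_like(mask);m[y0:y1,x0:x1]=mask[y0:y1,x0:x1]
    n,l,st,ce=cv2.connectedComponentsWithStats(m)
    return [(st[i].tolist(),ce[i].round(2).tolist()) for i in range(1,n) if st[i,4]>12]
def brass(im):
    h=cv2.cvtColor(im,cv2.COLOR_BGR2HSV); return cv2.inRange(h,(10,90,70),(25,255,255))
def black(im): return cv2.inRange(cv2.cvtColor(im,cv2.COLOR_BGR2GRAY),0,38)
print("top brass",comp(t,brass(t),(225,125,340,210)))
print("scene brass",comp(s,brass(s),(285,170,335,205)))
print("top black",comp(t,black(t),(255,185,290,205)))
print("scene black",comp(s,black(s),(235,165,255,192)))
up=lambda im,x0,y0,x1,y1,f:cv2.resize(im[y0:y1,x0:x1],None,fx=f,fy=f,interpolation=cv2.INTER_NEAREST)
cv2.imwrite("pics/g1.png",np.hstack([up(t,215,130,305,205,8)]))
```

```text
top brass [([258, 131, 18, 18, 259], [266.58, 139.67]), ([234, 135, 17, 18, 240], [242.2, 142.99]), ([309, 145, 17, 17, 90], [317.09, 152.88]), ([313, 183, 18, 17, 247], [321.4, 191.05])]
scene brass [([294, 178, 32, 20, 478], [309.17, 187.12])]
top black []
scene black [([243, 172, 5, 14, 60], [245.07, 178.52])]
```

View pics/g1.png

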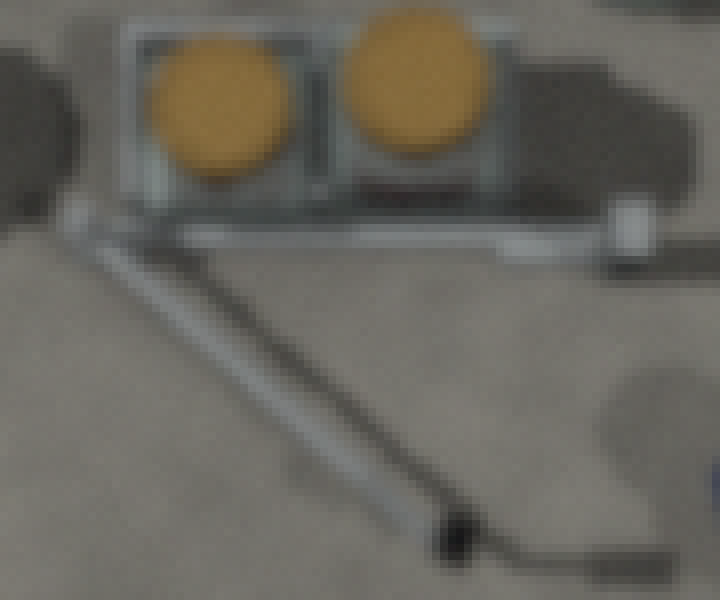

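Run:
```python
from h import *
g=lambda x,y:(215+x/8-.5,130+y/8-.5)
b=onz("top",(266.6,139.6),0.131); print("band",b)
q=onz("top",(242.2,143.0),0.092);print("squat",q, "d",b-q)
G=onz("top",g(458,535),0.112);print("grip",G)
print("grip tri",tri((245.1,178.5),g(458,538)))
H=onz("top",g(78,222),0.045);print("hinge post top",H)
C=onz("top",g(632,218),0.072);print("catch post top",C)
print("|G-H|",np.linalg.norm((G-H)[:2]),"|C-H|",np.linalg.norm((C-H)[:2]), "H-band",(H-b)[:2])
# rack yaw from front rail and rack rear corner
for p in [(130,28),(515,28),(130,215)]: print("rackcorner",onz("top",g(*p),0.060))
v=(C-H)[:2]; print("yaw from posts",np.degrees(np.arctan2(v[0],-v[1])))
w=(G-H)[:2]; print("bar open angle", np.arctan2(-w[0],-w[1]))
for P in (b,q): print(proj("scene",P))
```

```text
band [ 0.64158534 -0.03842995  0.131     ]
squat [0.64044606 0.03103676 0.092     ] d [ 0.00113929 -0.06946671  0.039     ]
grip [ 0.48618752 -0.05369001  0.112     ]
grip tri (array([ 0.48452879, -0.05469947,  0.10488145]), np.float64(0.0029983799703827622))
hinge post top [0.60763101 0.08653524 0.045     ]
catch post top [ 0.60532361 -0.11708174  0.072     ]
|G-H| 0.18550375080853648 |C-H| 0.2036300505810124 H-band [-0.03395433  0.12496519]
rackcorner [0.67780584 0.06722843 0.06      ]
rackcorner [ 0.6786577  -0.07502408  0.06      ]
rackcorner [0.60749719 0.06591698 0.06      ]
yaw from posts -0.649250611562923
bar open angle 0.7137442166504285
[[304.72705965 185.33086935]]
[[315.26098278 182.88903106]]
```

Cross-checks:

| Quantity | Measured (mm) | Given (mm) |
|---|---|---|
| Spacing between caps | 69.5 | 70 |
| Hinge to grip | 185 | 183 |
| Catch post to hinge | 204 | 202 |
| Grip height | 105 | 104 |

The rack yaw is about 0. Next I check the obstacles near the approach.

Run:
```python
from h import *
for n,uv,z in [("bluejar1",(321.4,191),.12),("bluejar2",(297,232.5),.12),("bluegrip",(250,253),.11),("bluerackcorner",(235,234),.06),("soap",(405,206),.15)]:
    print(n,onz("top",uv,z).round(3))
```

```text
bluejar1 [ 0.501 -0.19   0.12 ]
bluejar2 [ 0.387 -0.123  0.12 ]
bluegrip [0.331 0.005 0.11 ]
bluerackcorner [0.382 0.05  0.06 ]
soap [ 0.459 -0.414  0.15 ]
```

{"name": "send_rows", "arguments": {"rows": [[0.2,0.18,0.05,0.028],[0.4,0.36,0.05,0.056],[0.6,0.55,0.05,0.084],[0.8,0.73,0.05,0.112],[0.9,0.83,0.05,0.14],[0.9,0.95,0.05,0.168],[0.9,1.0,0.05,0.196],[0.9,1.0,0.05,0.224],[0.9,1.0,0.05,0.224]], "jaw": 1, "newtons": 30}}

```text
time: 1.23
eef_pos: [0.4604, -0.3469, 0.2629]
tcp_rot: [0.663, 0.749, 0.0, -0.0]
contact_force: [-0.3, 0.8, -0.1]
opening: 0.0
```

{"name": "send_rows", "arguments": {"rows": [[-0.01,0.2,0,0.028],[-0.02,0.4,0,0.056],[-0.03,0.6,0,0.084],[-0.05,0.8,0,0.112],[-0.05,0.973,-0.05,0.14],[-0.05,0.973,-0.1,0.168],[-0.05,0.973,-0.15,0.196],[-0.05,0.973,-0.2,0.231],[-0.05,0.973,-0.2,0.231],[-0.05,0.973,-0.3,0.231],[-0.05,0.973,-0.4,0.231],[-0.05,0.973,-0.516,0.231],[-0.05,0.973,-0.516,0.231]]}}

```text
time: 2.85
eef_pos: [0.4436, -0.0554, 0.1066]
tcp_rot: [0.0, 1.0, 0.001, -0.003]
contact_force: [0.6, 0.3, 0.8]
opening: -0.001
```

Run:
```python
from h import *
for n in ("scene","top"):
    im=imaging.read_camera(n)[:,:,::-1]; cv2.imwrite(f"pics/{n}1.png",im)
s=cv2.imread("pics/scene1.png");t=cv2.imread("pics/top1.png")
a=cv2.resize(s[130:250,190:340],(500,400),interpolation=cv2.INTER_CUBIC)
cv2.imwrite("pics/c1.png",a)
st=monitor.get_state();print(st["eef_pos"],st["qpos"].round(2),st["contact_force"].round(2))
```

```text
[ 0.44607508 -0.05619975  0.10967959] [-0.35 -0.05  2.22  0.    0.97 -1.92] [-0.03  0.05  1.1 ]
```

View pics/c1.png

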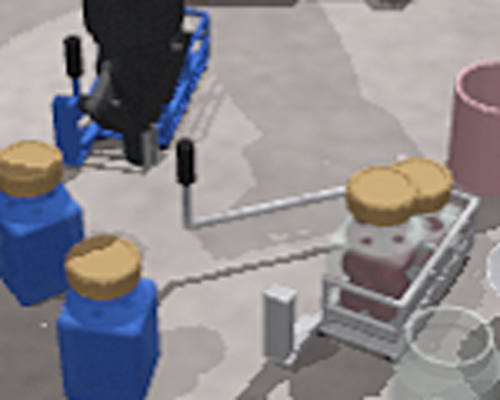

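View pics/top1.png

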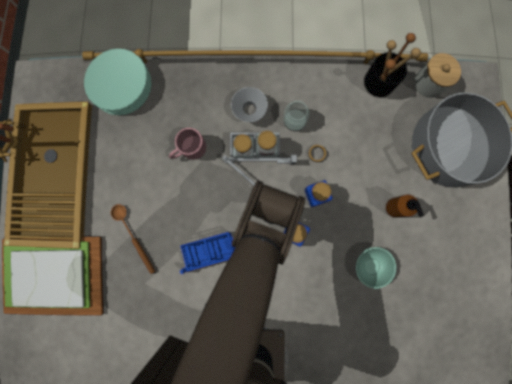

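{"name": "send_rows", "arguments": {"rows": [[0.04,0.003,0,0],[0.08,0.006,0,0],[0.105,-0.01,0,0],[0.13,-0.025,0,0],[0.155,-0.043,0,0],[0.182,-0.061,0,0],[0.21,-0.075,0,0],[0.237,-0.088,0,0],[0.265,-0.1,0,0],[0.293,-0.11,0,0],[0.323,-0.117,0,0],[0.353,-0.123,0,0],[0.383,-0.128,0,0],[0.4,-0.13,0,0],[0.4,-0.13,0,0]]}}

```text
time: 4.82
eef_pos: [0.5658, -0.0946, 0.1086]
tcp_rot: [-0.002, 1.0, 0.0, 0.0]
contact_force: [-0.0, 0.4, -0.6]
opening: 0.004
```

Run:
```python
from h import *
for n in ("scene",):
    im=imaging.read_camera(n)[:,:,::-1]; cv2.imwrite(f"pics/{n}2.png",im)
s=cv2.imread("pics/scene2.png")
cv2.imwrite("pics/c2.png",cv2.resize(s[130:250,220:370],(600,480),interpolation=cv2.INTER_CUBIC))
st=monitor.get_state();print(st["eef_pos"],st["qpos"].round(2),st["contact_force"].round(2))
```

```text
[ 0.56543214 -0.09455745  0.10849068] [-0.34  0.22  1.93  0.    0.99 -1.92] [0.7  0.52 0.06]
```

View pics/c2.png

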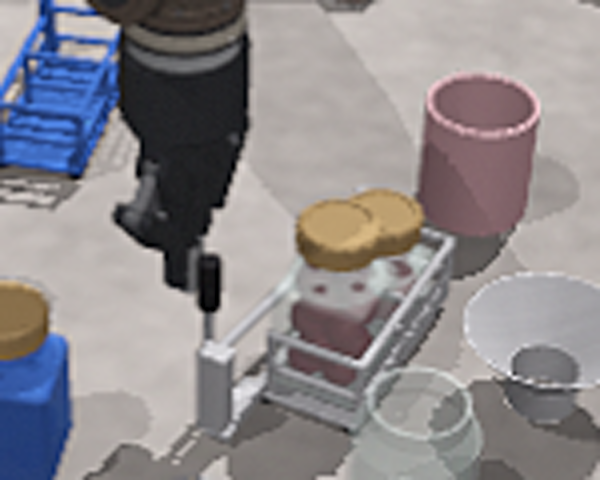

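The fingers are in contact with the grip at crop (208,283), and the bar is nearly at the catch. Now I push it through.

{"name": "send_rows", "arguments": {"rows": [[0.015,-0.003,0,0],[0.03,-0.005,0,0],[0.04,-0.006,0,0],[0.05,-0.006,0,0],[0.06,-0.006,0,0],[0.066,-0.006,0,0],[0.066,-0.006,0,0]]}}

```text
time: 5.75
eef_pos: [0.5858, -0.0965, 0.1087]
tcp_rot: [-0.001, 1.0, 0.0, 0.001]
contact_force: [-1.0, -0.4, 0.3]
opening: 0.001
```

{"name": "send_rows", "arguments": {"rows": [[0.006,0,0,0],[0.012,0,0,0],[0.012,0,0,0]]}}

```text
time: 6.12
eef_pos: [0.5871, -0.0964, 0.1085]
tcp_rot: [-0.002, 1.0, 0.0, -0.003]
contact_force: [-7.0, -0.3, 5.2]
opening: 0.001
```

Run:
```python
from h import *
for n in ("scene",):
    im=imaging.read_camera(n)[:,:,::-1]; cv2.imwrite(f"pics/{n}3.png",im)
s=cv2.imread("pics/scene3.png")
cv2.imwrite("pics/c3.png",cv2.resize(s[150:250,245:370],(750,600),interpolation=cv2.INTER_CUBIC))
st=monitor.get_state();print(st["eef_pos"],st["qpos"].round(2),st["contact_force"].round(2))
```

```text
[ 0.58708436 -0.09642513  0.10850506] [-0.33  0.27  1.87 -0.    1.01 -1.91] [-7.24 -0.26  3.8 ]
```

View pics/c3.png

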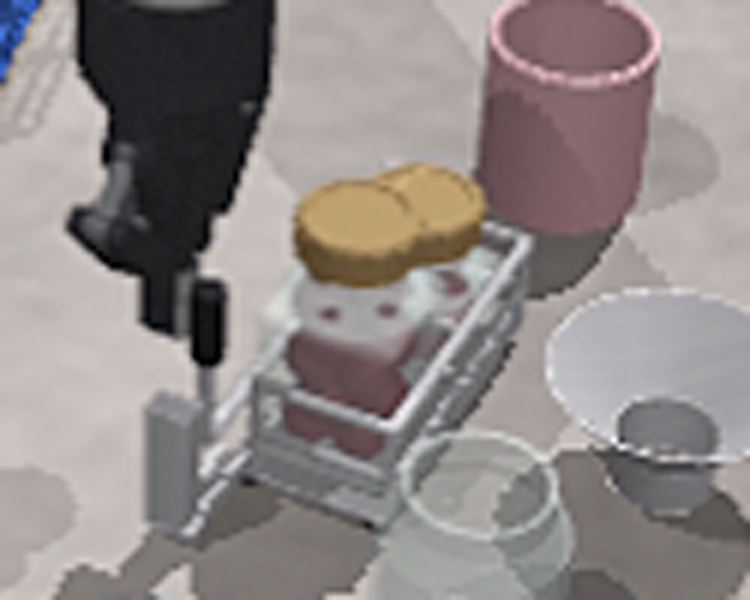

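{"name": "send_rows", "arguments": {"rows": [[0.005,0,0,0],[0.01,0,0,0],[0.01,0,0,0],[0.01,0,0,0]]}}

```text
time: 6.68
eef_pos: [0.5873, -0.0964, 0.1084]
tcp_rot: [-0.002, 1.0, 0.0, -0.007]
contact_force: [-16.6, -1.1, 10.9]
opening: -0.001
```

Force rises to 16.6 N with almost no further travel, well above the 5 N catch, and the grip sits at about 0.606, the measured shut position. So the bar is at its stop. I'll retreat and check.

{"name": "send_rows", "arguments": {"rows": [[-0.03,0,0,0],[-0.1,0,0,0],[-0.2,0,0,0.02],[-0.25,0,0.1,0.05],[-0.25,0,0.2,0.08],[-0.25,0,0.3,0.1],[-0.25,0,0.35,0.1]], "jaw": 0.2}}

```text
time: 7.55
eef_pos: [0.5177, -0.0968, 0.2157]
tcp_rot: [-0.31, 0.951, -0.001, 0.002]
contact_force: [0.3, 0.2, 0.1]
opening: 0.8
```

Run:
```python
from h import *
for n in ("scene","top"):
    im=imaging.read_camera(n)[:,:,::-1]; cv2.imwrite(f"pics/{n}4.png",im)
s=cv2.imread("pics/scene4.png");t=cv2.imread("pics/top4.png")
cv2.imwrite("pics/c4.png",cv2.resize(s[150:250,245:370],(750,600),interpolation=cv2.INTER_CUBIC))
cv2.imwrite("pics/t4.png",cv2.resize(t[115:190,210:310],(800,600),interpolation=cv2.INTER_CUBIC))
st=monitor.get_state();print(st["eef_pos"],st["qpos"].round(2),st["opening"],st["contact_force"].round(2))
```

```text
[ 0.51787457 -0.09685558  0.21543852] [-0.38 -0.01  1.97  0.    1.18 -2.58] 0.8013423114399832 [0.48 0.14 0.19]
```

View pics/c4.png

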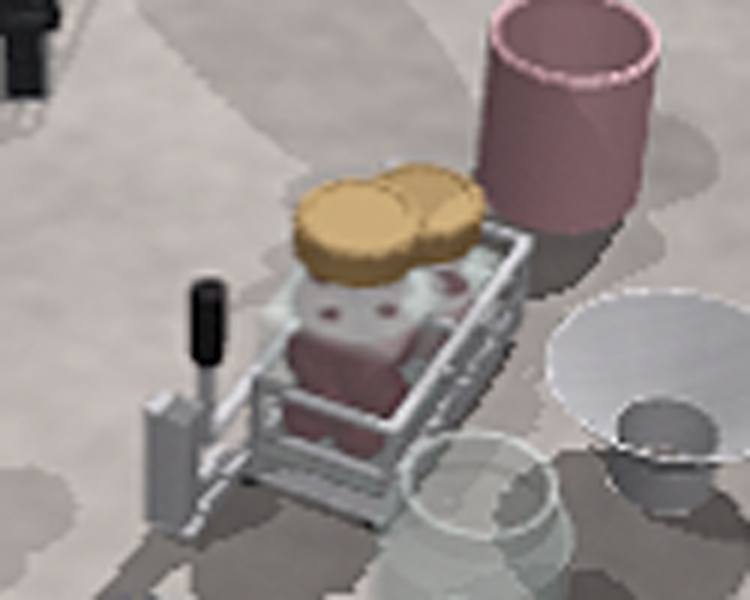

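View pics/t4.png

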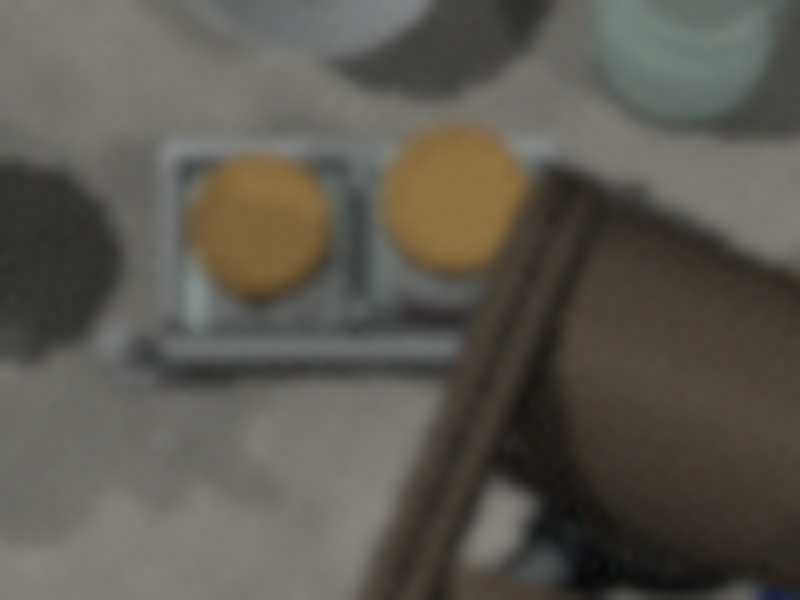

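The keeper stays shut: grip at crop (207,322), unchanged after the retreat, and the bar is parallel to the rack front. Next I check the band position against the scene silhouette and hover over it.

Run:
```python
from h import *
s=cv2.imread("pics/scene4.png"); h=cv2.cvtColor(s,cv2.COLOR_BGR2HSV); m=cv2.inRange(h,(10,80,60),(25,255,255))[175:203,288:330]
ys,xs=np.nonzero(m); ys+=175; xs+=288
print("obs left",xs.min(),"bottom",ys[xs<311].max(),"top(left part)",ys[xs<303].min())
a=np.linspace(0,2*np.pi,200)
for zt in (.131,.1325):
  for c in ((.6416,-.0384),(.6436,-.0384),(.6416,-.0364)):
    P=np.vstack([np.c_[c[0]+.0265*np.cos(a),c[1]+.0265*np.sin(a),0*a+z] for z in (zt,zt-.018)])
    q=proj("scene",P); print(zt,c,"left",q[:,0].min().round(1),"bottom",q[:,1].max().round(1),"top",q[q[:,0]<303][:,1].min().round(1))
t=cv2.imread("pics/top4.png"); hh=cv2.cvtColor(t,cv2.COLOR_BGR2HSV); m=cv2.inRange(hh,(10,90,70),(25,255,255))
t0=cv2.imread("pics/top0.png")
```

```text
obs left 294 bottom 197 top(left part) 180
0.131 (0.6416, -0.0384) left 293.4 bottom 198.1 top 178.8
0.131 (0.6436, -0.0384) left 294.2 bottom 198.4 top 179.1
0.131 (0.6416, -0.0364) left 293.8 bottom 197.6 top 178.4
0.1325 (0.6416, -0.0384) left 293.5 bottom 197.6 top 178.3
0.1325 (0.6436, -0.0384) left 294.2 bottom 197.9 top 178.6
0.1325 (0.6416, -0.0364) left 293.8 bottom 197.1 top 177.9
```

{"name": "send_rows", "arguments": {"rows": [[0.1,0.05,0,0],[0.2,0.1,0,0],[0.3,0.15,0,0],[0.412,0.195,0,0],[0.412,0.195,0,0],[0.412,0.195,0,0]]}}

```text
time: 8.4
eef_pos: [0.6393, -0.0379, 0.2117]
tcp_rot: [-0.31, 0.951, 0.001, -0.001]
contact_force: [-0.6, -0.3, -0.2]
opening: 0.801
```

Run:
```python
from h import *
s=imaging.read_camera("scene")[:,:,::-1]
cv2.imwrite("pics/c5.png",cv2.resize(s[110:230,240:390],(750,600),interpolation=cv2.INTER_CUBIC))
st=monitor.get_state();print(st["eef_pos"],st["qpos"].round(2),st["opening"],st["contact_force"].round(2))
```

```text
[ 0.63923985 -0.03817813  0.21219086] [-0.22  0.24  1.7  -0.    1.2  -2.42] 0.8000198897967263 [-0.62 -0.31 -0.12]
```

View pics/c5.png

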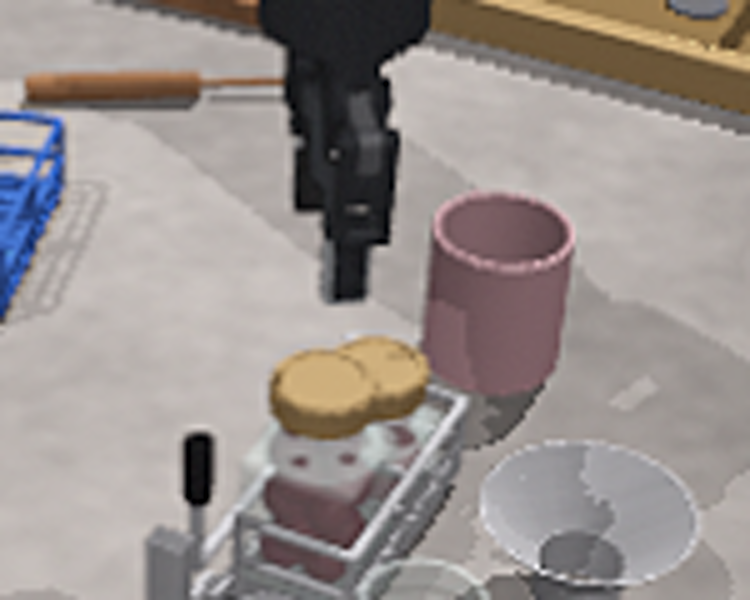

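{"name": "send_rows", "arguments": {"rows": [[0,0,0,0],[0,0,0,0]]}}

```text
time: 8.7
eef_pos: [0.6399, -0.0384, 0.2137]
tcp_rot: [-0.31, 0.951, -0.0, 0.0]
contact_force: [-0.7, 0.9, -0.9]
opening: 0.798
```

{"name": "send_rows", "arguments": {"rows": [[0,0,0,0]]}}

```text
time: 8.82
eef_pos: [0.6401, -0.0382, 0.2138]
tcp_rot: [-0.31, 0.951, -0.0, 0.0]
contact_force: [-0.0, 0.2, 0.2]
opening: 0.8
```

{"name": "send_rows", "arguments": {"rows": [[0.006,0,-0.06,0],[0.006,0,-0.12,0],[0.006,0,-0.18,0],[0.006,0,-0.22,0],[0.006,0,-0.26,0],[0.006,0,-0.29,0],[0.006,0,-0.306,0],[0.006,0,-0.306,0],[0.006,0,-0.306,0],[0.006,0,-0.306,0]]}}

```text
time: 10.07
eef_pos: [0.6425, -0.0381, 0.1224]
tcp_rot: [-0.31, 0.951, -0.0, 0.0]
contact_force: [-0.7, 0.2, -1.4]
opening: 0.798
```

Run:
```python
from h import *
s=imaging.read_camera("scene")[:,:,::-1]
cv2.imwrite("pics/c6.png",cv2.resize(s[130:230,250:375],(750,600),interpolation=cv2.INTER_CUBIC))
st=monitor.get_state();print(st["eef_pos"],st["qpos"].round(2),st["opening"],st["contact_force"].round(2))
```

```text
[ 0.64240025 -0.03803957  0.12227065] [-0.22  0.34  1.75  0.    1.05 -2.42] 0.7985389915576646 [ 0.17 -0.4  -0.56]
```

View pics/c6.png

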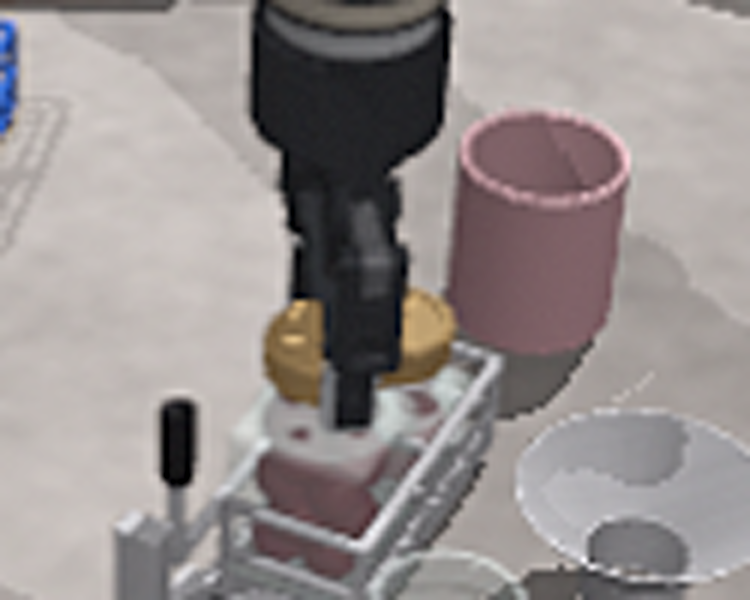

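The fingers straddle the band, with the near finger at crop (355,340) over its face. Closing now.

{"name": "send_rows", "arguments": {"rows": [[0,0,0,0],[0,0,0,0],[0,0,0,0],[0,0,0,0]], "jaw": 1, "newtons": 30}}

```text
time: 10.62
eef_pos: [0.6426, -0.0383, 0.1222]
tcp_rot: [-0.31, 0.951, -0.0, 0.001]
contact_force: [0.6, -1.6, 0.7]
opening: 0.61
```

```bash
cat > st.py <<'E'
from h import *
from scipy.spatial.transform import Rotation as R
st=monitor.get_state();r=R.from_quat(st["tcp_rot"]).as_matrix()
y=np.degrees(np.arctan2(r[1,0],r[0,0]))%360
print("t",st["time"],"p",st["eef_pos"].round(4),"yaw",round(y,1),"q6",st["qpos"][5].round(3),"F",st["contact_force"].round(1),"M",st["wrist_torque"].round(3),"op",round(st["opening"],3))
E
python3 st.py
```

```text
t 10.625 p [ 0.6426 -0.0383  0.1222] yaw 216.2 q6 -2.419 F [ 0.6 -1.6  0.7] M [-0.213 -0.108  0.018] op 0.61
```

{"name": "send_rows", "arguments": {"rows": [[0,0,-0.0002,-0.014],[0,0,-0.0004,-0.028],[0,0,-0.0006,-0.042],[0,0,-0.0007,-0.056],[0,0,-0.0009,-0.07],[0,0,-0.0011,-0.083],[0,0,-0.0011,-0.083]]}}

```text
time: 11.5
eef_pos: [0.6425, -0.0384, 0.1219]
tcp_rot: [-0.055, 0.998, -0.0, 0.0]
contact_force: [0.2, -1.0, 1.9]
opening: 0.61
```

```bash
python3 st.py
```

```text
t 11.5 p [ 0.6425 -0.0384  0.1219] yaw 186.3 q6 -1.898 F [ 0.2 -1.   1.9] M [-0.31  -0.131 -0.112] op 0.61
```

{"name": "send_rows", "arguments": {"rows": [[0,0,-0.0003,-0.02],[0,0,-0.0005,-0.04],[0,0,-0.0008,-0.06],[0,0,-0.0011,-0.08],[0,0,-0.0013,-0.1],[0,0,-0.0016,-0.12],[0,0,-0.0019,-0.14],[0,0,-0.0022,-0.16],[0,0,-0.0024,-0.18],[0,0,-0.0027,-0.2],[0,0,-0.0027,-0.2]]}}

```text
time: 12.88
eef_pos: [0.6423, -0.0387, 0.1212]
tcp_rot: [0.542, 0.841, -0.0, 0.001]
contact_force: [-1.2, -4.0, 4.8]
opening: 0.609
```

```bash
python3 st.py
```

```text
t 12.875 p [ 0.6423 -0.0387  0.1212] yaw 114.4 q6 -0.643 F [-1.2 -4.   4.8] M [-0.565  0.131 -0.003] op 0.609
```

{"name": "send_rows", "arguments": {"rows": [[0,-0.001,0,-0.014],[0,-0.002,0,-0.028],[0,-0.002,-0.0002,-0.042],[0,-0.002,-0.0004,-0.056]]}}

```text
time: 13.38
eef_pos: [0.642, -0.039, 0.121]
tcp_rot: [0.681, 0.733, -0.001, 0.0]
contact_force: [-1.9, -4.0, 4.7]
opening: 0.608
```

```bash
python3 st.py
```

```text
t 13.375 p [ 0.642 -0.039  0.121] yaw 94.2 q6 -0.29 F [-1.9 -4.   4.7] M [-0.529  0.188  0.121] op 0.608
```

{"name": "send_rows", "arguments": {"rows": [[0,0,-0.0002,-0.014],[0,0,-0.0004,-0.028],[0,0,-0.0006,-0.042],[0,0,-0.0007,-0.056]]}}

```text
time: 13.88
eef_pos: [0.6419, -0.0391, 0.1208]
tcp_rot: [0.798, 0.602, -0.001, 0.0]
contact_force: [-2.9, -3.4, 4.0]
opening: 0.61
```

```bash
python3 st.py
```

```text
t 13.875 p [ 0.6419 -0.0391  0.1208] yaw 74.0 q6 0.061 F [-2.9 -3.4  4. ] M [-0.66   0.299  0.117] op 0.61
```

{"name": "send_rows", "arguments": {"rows": [[-0.001,-0.001,-0.0001,-0.014],[-0.002,-0.001,-0.0003,-0.028],[-0.002,-0.001,-0.0004,-0.042]]}}

```text
time: 14.25
eef_pos: [0.6423, -0.0376, 0.1206]
tcp_rot: [0.869, 0.494, 0.001, 0.0]
contact_force: [3.6, 2.8, 1.3]
opening: 0.608
```

```bash
python3 st.py
```

```text
t 14.25 p [ 0.6423 -0.0376  0.1206] yaw 59.2 q6 0.32 F [3.6 2.8 1.3] M [ 0.655 -0.633  1.305] op 0.608
```

{"name": "send_rows", "arguments": {"rows": [[0,0,-0.0001,-0.014],[0,0,-0.0003,-0.028],[0,0,-0.0004,-0.042]]}}

```text
time: 14.62
eef_pos: [0.643, -0.0375, 0.1205]
tcp_rot: [0.927, 0.375, 0.002, 0.001]
contact_force: [3.9, 0.8, 1.6]
opening: 0.612
```

```bash
python3 st.py
```

```text
t 14.625 p [ 0.643  -0.0375  0.1205] yaw 44.1 q6 0.584 F [3.9 0.8 1.6] M [ 0.246 -0.638  1.188] op 0.612
```

Torque about the band axis jumped from 0.12 to 1.3 N·m and then held at 1.19 while the pads slipped, and the tool itself followed its command. The band is therefore on its hard stop after about 2.6 rad, which is inside the 2.0–3.6 range. Next I back off about 94°, allowing a few degrees for jar play.

{"name": "send_rows", "arguments": {"rows": [[0,0,0,0],[0.001,0,0.0002,0.014],[0.002,0.001,0.0004,0.028],[0.002,0.001,0.0006,0.042],[0.002,0.001,0.0007,0.056]]}}

```text
time: 15.25
eef_pos: [0.6416, -0.0372, 0.1206]
tcp_rot: [0.848, 0.531, 0.0, -0.002]
contact_force: [-2.2, 2.8, 5.3]
opening: 0.609
```

```bash
python3 st.py
```

```text
t 15.25 p [ 0.6416 -0.0372  0.1206] yaw 64.1 q6 0.233 F [-2.2  2.8  5.3] M [ 0.408  0.109 -0.109] op 0.609
```

{"name": "send_rows", "arguments": {"rows": [[0,0,0.0002,0.014],[0,0,0.0004,0.028],[0,0,0.0006,0.042],[0,0,0.0008,0.056],[0,0,0.0009,0.07]]}}

```text
time: 15.88
eef_pos: [0.6411, -0.0371, 0.1209]
tcp_rot: [0.711, 0.703, 0.0, -0.003]
contact_force: [-3.5, 3.7, 7.3]
opening: 0.612
```

```bash
python3 st.py
```

```text
t 15.875 p [ 0.6411 -0.0371  0.1209] yaw 89.3 q6 -0.206 F [-3.5  3.7  7.3] M [ 0.405  0.499 -0.113] op 0.612
```

{"name": "send_rows", "arguments": {"rows": [[-0.001,0.001,0.0008,0.014],[-0.001,0.001,0.0012,0.028],[-0.001,0.001,0.0014,0.042],[-0.001,0.001,0.0016,0.056],[-0.001,0.001,0.0018,0.07],[-0.001,0.001,0.002,0.084],[-0.001,0.001,0.0022,0.098],[-0.001,0.001,0.0024,0.112],[-0.001,0.001,0.0026,0.126],[-0.001,0.001,0.0028,0.134],[-0.001,0.001,0.0028,0.134],[-0.001,0.001,0.0028,0.134],[-0.001,0.001,0.0028,0.134]]}}

```text
time: 17.5
eef_pos: [0.6402, -0.0377, 0.1218]
tcp_rot: [0.363, 0.932, -0.0, -0.003]
contact_force: [-5.4, 0.5, 6.9]
opening: 0.611
```

```bash
python3 st.py
python3 - <<'E'
from h import *
s=imaging.read_camera("scene")[:,:,::-1]
cv2.imwrite("pics/c7.png",cv2.resize(s[130:250,240:390],(750,600),interpolation=cv2.INTER_CUBIC))
t=imaging.read_camera("top")[:,:,::-1]; cv2.imwrite("pics/top7.png",t)
a=cv2.imread("pics/scene4.png")[130:250,240:390]
cv2.imwrite("pics/c7b.png",cv2.resize(a,(750,600),interpolation=cv2.INTER_CUBIC))
E
```

```text
t 17.5 p [ 0.6402 -0.0377  0.1218] yaw 137.5 q6 -1.046 F [-5.4  0.5  6.9] M [-0.04   0.759  0.   ] op 0.611
```

View pics/c7.png

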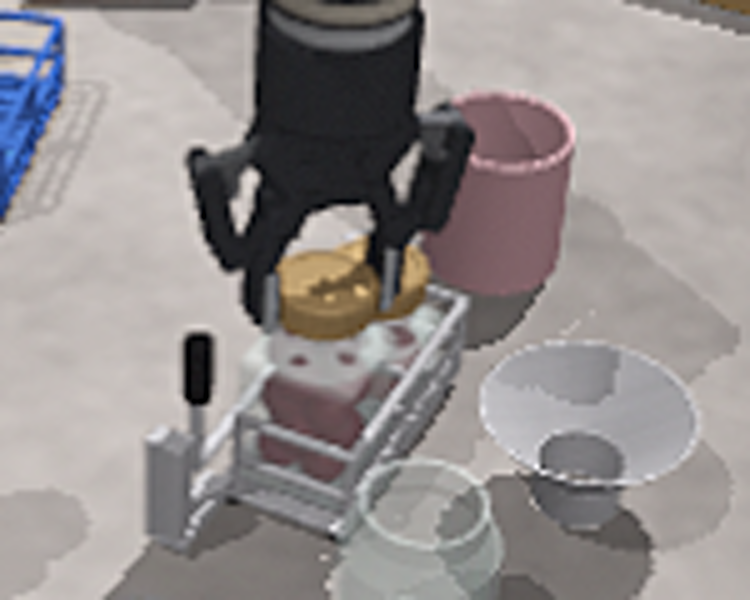

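View pics/c7b.png

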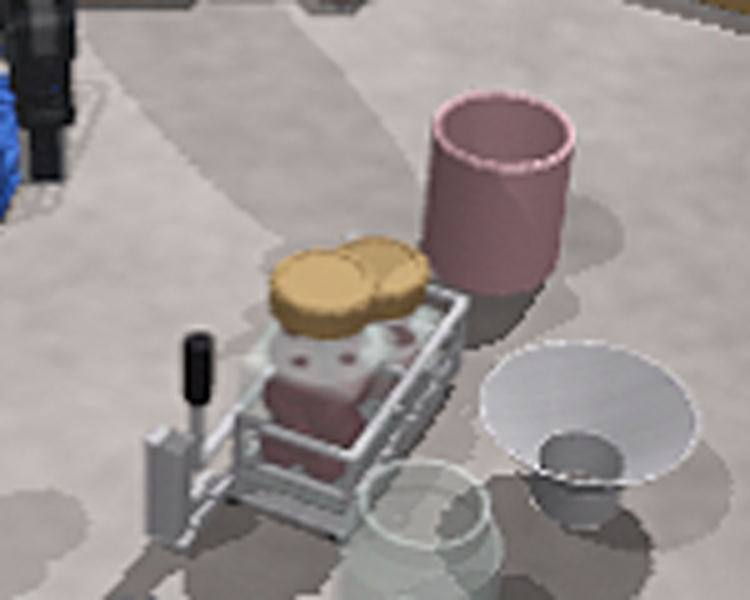

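Band in the grip, grip handle and rack unchanged from before, and the other things look unmoved. I'll relieve the remaining 5 N of side load before handing in.

{"name": "send_rows", "arguments": {"rows": [[-0.002,0,0.0005,0],[-0.005,0,0.001,0],[-0.005,0,0.001,0],[-0.005,0,0.001,0],[-0.005,0,0.001,0]]}}

```text
time: 18.23
eef_pos: [0.6394, -0.0377, 0.1216]
tcp_rot: [0.363, 0.932, 0.0, -0.002]
contact_force: [-3.5, 1.5, 5.5]
opening: 0.612
```

```bash
python3 st.py
```

```text
t 18.225 p [ 0.6394 -0.0377  0.1216] yaw 137.4 q6 -1.045 F [-3.5  1.5  5.5] M [ 0.054  0.54  -0.005] op 0.612
```

View pics/top7.png

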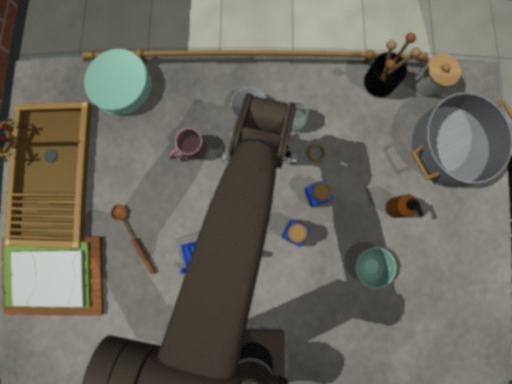

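{"name": "send_rows", "arguments": {"rows": [[-0.002,0.001,0,0],[-0.005,0.001,0,0],[-0.005,0.001,0,0],[-0.005,0.001,0,0],[-0.005,0.001,0,0]]}}

```text
time: 18.85
eef_pos: [0.6387, -0.0378, 0.1215]
tcp_rot: [0.364, 0.931, 0.0, -0.0]
contact_force: [-1.9, 1.5, 3.8]
opening: 0.611
```

```bash
python3 st.py;  python3 - <<'E'
from h import *
s=imaging.read_camera("scene")[:,:,::-1]; cv2.imwrite("pics/scene8.png",s)
a=cv2.imread("pics/scene4.png")
f=lambda i:cv2.resize(i[165:245,260:330],(390,446),interpolation=cv2.INTER_CUBIC)
cv2.imwrite("pics/c8.png",np.hstack([f(a),f(s)]))
E
```

```text
t 18.85 p [ 0.6387 -0.0378  0.1215] yaw 137.3 q6 -1.044 F [-1.9  1.5  3.8] M [0.274 0.34  0.042] op 0.611
```

View pics/c8.png

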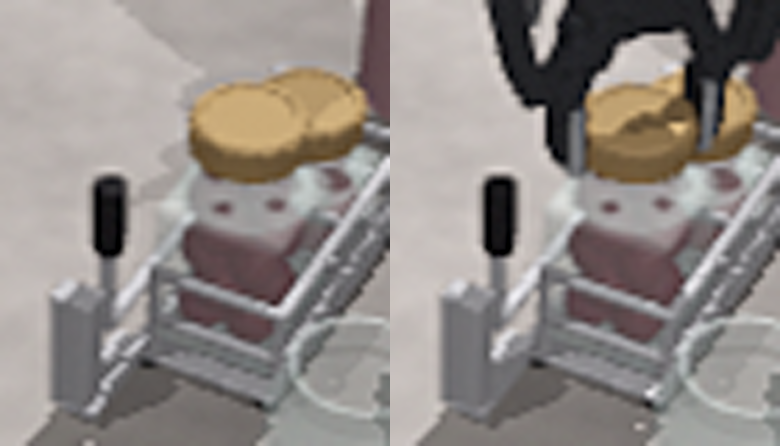

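Side load is down to about 2 N. The jar and the keeper grip (left and right crops at (110,215) and (500,215)) look the same as before. Handing in.

```bash
python3 st.py; python3 -c "
from plant import workorder
print(workorder.sign_off())"; python3 st.py
```

```text
t 18.9 p [ 0.6387 -0.0378  0.1215] yaw 137.3 q6 -1.044 F [-1.1  1.4  3.8] M [ 0.251  0.383 -0.012] op 0.605
the job is handed in; nothing more can be done
None
the job is handed in; nothing more can be done
```

The job is handed in at 18.9 s, still gripping the band; sign-off gives no verdict, so the result is inferred from forces, pose and pictures.

- **Keeper:** I pushed the bar shut with closed fingers. It met a hard stop at about 16 N with almost no travel, at the measured shut position. After I backed off, and again in the last picture, the grip had not moved.
- **Band:** I gripped it at 30 N and screwed it clockwise about 2.6 rad. Torque then rose from 0.12 to 1.3 N·m and the pads slipped, which I took as the bottom. I then backed it off by 93° of tool turn, which I expect is about 89° on the jar once its play in the bay is allowed for.
- **Final checks:** The opening reads 51–52 mm on the 53 mm band. The side load on the tool is about 2 N, and about 4 N presses down on the jar. The last view shows the jar seated.
- **Disagreement:** Midway, the band sat an estimated 2–3 mm off with about 5 N of side load, because the jar was pushed across its play. I eased the tool back until that load fell. The tool ended about 4 mm in x from where it first gripped the band. I did not measure jar displacement, jar tilt or band angle directly.
- **Bystanders:** In the pictures they look where they were. The funnel, empty jar and spare band were partly hidden by the arm in the last top view, but the funnel and empty jar show unmoved in the scene view.

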